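# Pry open the router-bit case with the scraper

## Task

Take the red-handled scraper from its sloping rest, push its blade into the notch under the lid of the wooden router-bit case and lever the lid up until it stays open by itself at 40 degrees or more. Open it with the scraper only, keeping the gripper itself off the case, then lay the scraper down flat on the bench top and let go. Leave the hand plane, the glue bottle and the jar where they are.

Things in the scene. Friction and masses are not known exactly. Their poses are not given: they have to be found in the camera images.
- case: dark wooden box fixed to the bench, 150 deep (x) x 210 wide (y) x 72 high, walls 10 thick, closed by a 12 thick pale wooden lid flush with its outside (top of shut lid at 84). Origin: centre of the underside; x points from the front (notch side) to the back (hinge side), z up. Fixed things inside stay below 48 mm height
- notch (a point): centre of the mouth of the pry notch, on the outer face of the case's front wall: an opening 80 wide (y) and 9 high (63 to 72 mm above the bench) through the 10 thick wall, directly under the lid, with a brass strip as its lower edge. A brass plate 80 wide on top of the lid's front edge marks it from above. x points into the notch, z up
- hinge (a point): middle of the hinge line, on the back of the case, at the lower face of the lid (72 mm above the bench); the hinge axis is its y axis
- lid_edge (a point): middle of the lower front edge of the lid (above the notch when shut), 150 mm from the hinge line; moves with the lid. Its x points to the hinge, its z out of the lid's top
- lid (a joint): opening angle of the lid in rad: 0 shut, grows as the front edge rises, stop at 1.8. The hinge is stiff: the lid stays where it is left; about 3 N at the blade raise it
- rest: fixed wooden rest with a 150 x 60 x 10 foot and an 18 wide rail that slopes down along its x at 30 degrees, with a stop at its lower end. Origin: centre of the underside; the middle of the scraper's handle starts 95 mm above it
- scraper: scraper, 120 g: red handle 110 long (x) x 24 wide (y) x 24 thick (z), from x = -55 to 55, and steel blade 36 wide (y) x 2.5 thick (z) on the handle's middle plane, from x = 55 to 145. Origin: middle of the handle; x points to the blade tip, z is normal to the blade. It starts on the rest, blade pointing down 30 degrees along the rest's x; the handle's two y sides are clear
- scraper_tip (a point): middle of the blade's end, 145 mm from the scraper's origin along its x; axes as the scraper
- plane: loose hand plane, steel sole 160 x 50 x 30 with wooden handle and knob, 75 high; origin: centre of the underside. Leave alone
- glue: yellow glue bottle, diameter 60, height 170; origin: centre of the underside. Leave alone
- jar: amber jar with brass cap, diameter 68, height 85; origin: centre of the underside. Leave alone
There are look-alikes about, which are no part of the job. Of the things like the scraper, leave any that is green; of the rest the larger one is meant.

How it is judged:
By the outcome, as a careful person would: the job done as asked, in the order asked, and still so for the second after the job is handed in, with the robot touching nothing.
It also fails if it takes over 54 s, if anything falls off the work surface, if the arm or the gripper's body presses on something with over 40 N, if the wrist force passes 120 N, or if a joint passes its speed limit or range.

## Robot

A 7-joint arm with a two-finger parallel gripper is mounted at the origin on the work surface. World frame = base frame: x ahead of the robot, y to its left, z up, the work surface at z = 0. Lengths are in m, angles in rad, forces in N, time in s.
With the tool pointing down it reaches from about 0.425 to 0.875 m from the base axis. Payload 4.7 kg.
Tool frame: the origin (TCP) lies at the very end of the fingers, on their centre line; the grasp point (between the pads) lies 19 mm behind it; z points along the fingers, y is the line along which they close (so a half turn about z gives the same grasp; the last joint's range is limited). The gripper opens to 87 mm and grips with 3 to 60 N. Pads are 19 mm wide; open, the fingers measure 117 mm over their backs; the gripper's body (75 mm by 190 mm) begins 51 mm behind the grasp point.
Start: joints at [-1.263, 0.321, -0.07, 1.45, 0.023, 1.371, -0.057], TCP at [0.188, 0.622, 0.183] pointing down, gripper open.
Joint ranges: [-2.86, 2.86], [-0.3, 2.09], [-1.38, 1.24], [0.06, 2.45], [-1.56, 4.7], [0.09, 2.05], [-2.69, 2.69]. Speed limits (rad/s): [2.57, 2.57, 3.14, 3.14, 3.14, 3.14, 3.14].

## Interface

Orientations are given as a rotation vector (axis times angle).
In Python, from bench import ctrl, get_image, job gives the robot as it stands.
- The arm moves only by the shell command python3 -m crank 'ROWS' [FORCE]. ROWS is JSON, a list that holds one entry, the list of rows, each a list of 5 numbers: the shift along the tool's x, y, z in mm, then the turn about the tool's z in rad, then the closure, from -1 (fully open) to 1 (shut), so that 0 is half open. A call has 1 to 10 rows; each row shifts and turns the commanded pose from where the row before left it, along the tool's axes as they then stand; what a row does not reach is not made up. A row lasts 1/12 s, in which the tool goes at most 41.7 mm and 7.16 degrees, less where a joint would pass 70% of its speed; a pose out of reach is approached as far as the arm can. A call with a gripper value outside its range is refused whole. The fingers move at their own pace and stop on an object; FORCE is the grip in N (left out, the last holds). Time passes only in rows, so rows that do not move let the fingers close. It gives the time, the measured TCP pose, the force, the opening and the grip force at its end, in the units of the state.
- ctrl.get_state(): the state, without advancing time (a new reading comes with each control period).
- get_image(name): name is "scene" or "top"; returns a dict with "pixels" (384x512x3 uint8, red, green, blue), "fx", "fy", "cx", "cy" (pixels), "k1" (the pictures are not rectified: a ray, as slopes to the right and down, at radius r is drawn at 1 + k1 r^2 times it, then the intrinsics apply), "T" (4x4, takes a point from camera to world coordinates). Camera axes: x right, y down, z forward; pixel columns grow to the right and rows downward; lengths in m; the calibration is good to about 2 mm. A picture is of the moment at which its call begins. There is no depth.
- job.close_job(): hands the job in; it is judged then, once.
The state is a dict: "time": time; "joint_positions": joint angles; "qd": joint speeds; "joint_torque": joint torques, N m; "position": TCP position; "tool_rot": TCP orientation; "ft_force": force on the tool from outside, world axes, zero at the start; "torque": the same for the moment, N m; "grip_width": opening from 0.0 (shut) to 1.0 (fully open); "grip_force": force on a finger pad.
Only numpy, scipy, OpenCV 4.12 (cv2) and the standard library are available. Lean on these libraries where they do the work, as an engineer would, in place of code of your own. Each camera call takes 0.05 s, during which the arm holds its last target. There are 200 camera calls.

## Working session

There is one attempt and no reset: what is moved stays moved. The work goes in short steps, Python scripts to look and compute and a shell command to move; the robot and the scene stay as the last step left them, time stands still between calls to the robot, and variables do not carry over. Pictures are saved under pics/ and viewed, at most 12 in all, crops included, and the job is handed in when it is done.

```bash
mkdir -p pics; ls; python3 - <<'E'
from bench import ctrl,get_image
import cv2
print(ctrl.get_state())
for n in("scene","top"):
    d=get_image(n);cv2.imwrite(f"pics/{n}0.png",cv2.resize(d["pixels"][:,:,::-1],(800,600),interpolation=cv2.INTER_CUBIC))
    print({k:d[k] for k in d if k!="pixels"})
E
```

```text
pics
{'time': 0.0, 'joint_positions': array([-1.26293263,  0.32184553, -0.07005527,  1.45165318,  0.02259549,
        1.37078957, -0.0568861 ]), 'qd': array([ 1.14988059e-03, -5.73629445e-05,  8.25912394e-04, -6.86604731e-04,
        8.21951513e-04, -3.79031449e-04,  4.81536855e-05]), 'joint_torque': array([ 9.40347900e-05, -4.91272581e+01, -4.03944310e-01, -3.12539828e+01,
       -6.40263199e-02,  4.35084407e-02,  1.66211571e-04]), 'position': array([0.18810056, 0.62154315, 0.18195767]), 'tool_rot': array([-4.59735646e-01, -3.10759014e+00,  2.98566590e-03]), 'ft_force': array([-0.60180977, -1.07309945, -0.18617789]), 'torque': array([ 0.00142877,  0.05594534, -0.07315356]), 'grip_force': 0.0, 'grip_width': 1.000417617698415}
{'fx': 486.6365376445428, 'fy': 486.6365376445428, 'cx': 262.3248359629302, 'cy': 194.31720925980014, 'k1': -0.05934703930542357, 'T': array([[-0.85607287,  0.32338876, -0.403186  ,  1.06180895],
       [ 0.51646128,  0.50477604, -0.69171446,  0.86131981],
       [-0.02017405, -0.80038794, -0.59914285,  0.89797696],
       [ 0.        ,  0.        ,  0.        ,  1.        ]])}
{'fx': 405.0309837302187, 'fy': 405.0309837302187, 'cx': 250.74034770086018, 'cy': 188.54874068950818, 'k1': -0.023763261875671206, 'T': array([[-0.01554852, -0.99559155,  0.09249708,  0.42232982],
       [-0.99980991,  0.01439237, -0.01315338, -0.03426855],
       [ 0.01176414, -0.09268402, -0.99562607,  1.17328665],
       [ 0.        ,  0.        ,  0.        ,  1.        ]])}
```

View pics/scene0.png

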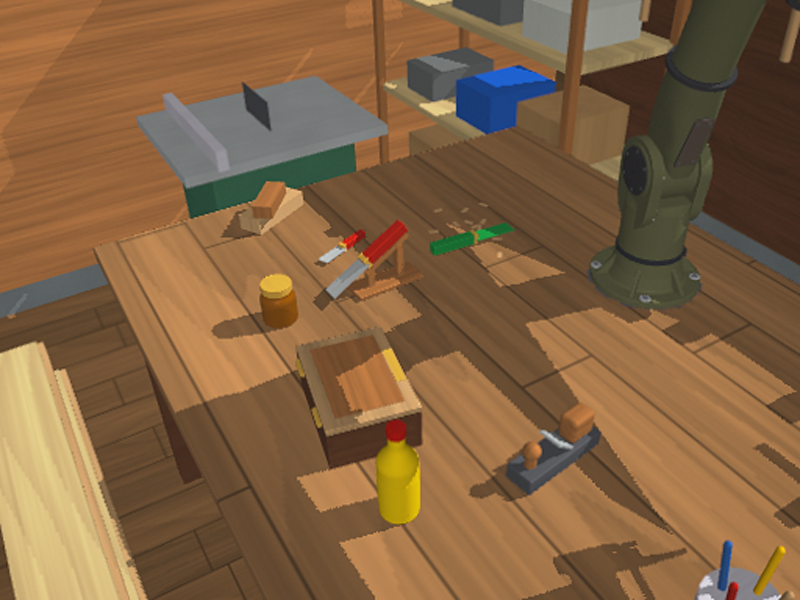

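View pics/top0.png

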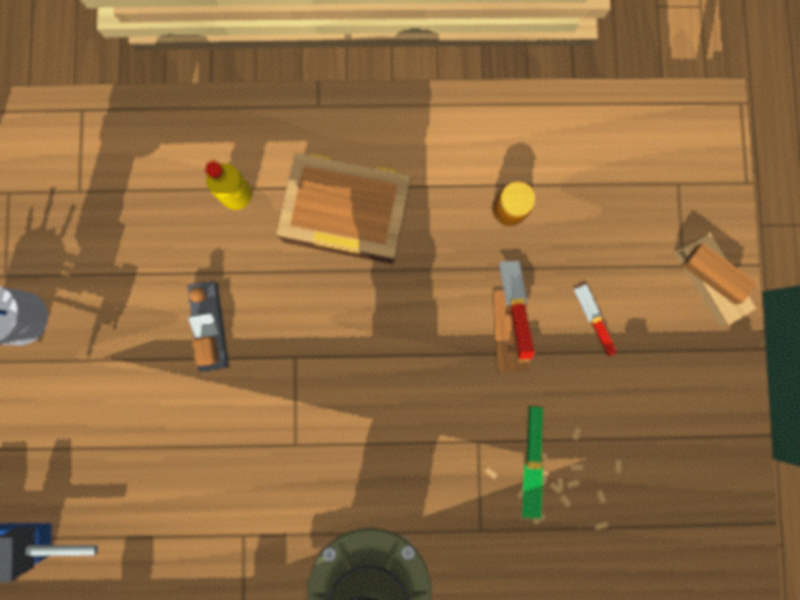

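Candidates (in the 800x600 top view): a large red scraper on its sloping rest at (520,315), a small red one lying flat at (600,325), and a green one at (533,460). By the description I want the large red one on the rest. The case is at (343,207) with its brass plate at (336,241), the jar is at (515,203), the glue at (230,186) and the plane at (207,325).

```bash
cat > h.py <<'E'
import numpy as np,cv2
from bench import ctrl,get_image
def ray(d,uv):
    K=np.array([[d["fx"],0,d["cx"]],[0,d["fy"],d["cy"]],[0,0,1]])
    p=cv2.undistortPoints(np.array(uv,float).reshape(-1,1,2),K,np.array([d["k1"],0,0,0]))[:,0]
    T=d["T"];return T[:3,3],np.c_[p,np.ones(len(p))]@T[:3,:3].T
def onz(d,uv,z):
    o,r=ray(d,uv);return o+r*((z-o[2])/r[:,2])[:,None]
def tri(a,ua,b,ub):
    o,r=ray(a,[ua]);q,s=ray(b,[ub]);t=np.linalg.lstsq(np.c_[r[0],-s[0]],q-o,rcond=None)[0]
    A,B=o+r[0]*t[0],q+s[0]*t[1];return (A+B)/2,np.linalg.norm(A-B)
def big(m,n=1):
    k,l,st,c=cv2.connectedComponentsWithStats(m.astype(np.uint8));i=np.argsort(-st[1:,4])[:n]+1
    return [(l==j) for j in i]
def ends(m): # midpoints of the short sides and width of a long blob
    b=cv2.boxPoints(cv2.minAreaRect(np.argwhere(m)[:,::-1].astype(np.float32)))
    if np.linalg.norm(b[0]-b[1])>np.linalg.norm(b[1]-b[2]): b=np.roll(b,-1,0)
    return (b[0]+b[1])/2,(b[2]+b[3])/2
E
python3 - <<'E'
from h import *
S,T=get_image("scene"),get_image("top")
def red(d):
    h=cv2.cvtColor(d["pixels"],cv2.COLOR_RGB2HSV).astype(int);return ((h[...,0]<6)|(h[...,0]>172))&(h[...,1]>190)&(h[...,2]>70)
E={}
for n,d in(("s",S),("t",T)):
    m=big(red(d),3)
    for x in m: print(n,x.sum(),ends(x),np.argwhere(x).mean(0)[::-1])
    E[n]=np.argwhere(m[0]).mean(0)[::-1]
print("handle centre",tri(S,E["s"],T,E["t"]))
h=cv2.cvtColor(T["pixels"],cv2.COLOR_RGB2HSV).astype(int)
b=(h[...,0]>20)&(h[...,0]<32)&(h[...,1]>140)&(h[...,2]>150);b[:,:190]=0;b[:,250:]=0;b[:140]=0;b[175:]=0
m=big(b)[0];print("plate",m.sum(),ends(m),onz(T,ends(m),.084))
print("plate centre",onz(T,[np.argwhere(m).mean(0)[::-1]],.084))
c=lambda d,x,y,w,h:cv2.resize(d["pixels"][y:y+h,x:x+w,::-1],(400,400*h//w),interpolation=cv2.INTER_NEAREST)
A=np.hstack([c(T,170,90,100,75),c(T,300,155,100,75)]);B=np.hstack([c(S,180,200,100,75),c(S,190,130,100,75)])
cv2.imwrite("pics/crop1.png",np.vstack([A,B]))
E
```

```text
s 301 (array([257.68222, 143.58083], dtype=float32), array([234.70685, 164.91508], dtype=float32)) [246.25581395 154.13953488]
s 152 (array([253., 269.], dtype=float32), array([253., 281.], dtype=float32)) [252.96052632 274.97368421]
s 85 (array([233.     , 147.99998], dtype=float32), array([220.30768, 156.46153], dtype=float32)) [226.52941176 152.31764706]
t 295 (array([331.12183, 194.80658], dtype=float32), array([336.9359 , 228.52829], dtype=float32)) [333.98644068 212.42033898]
t 127 (array([382.00006, 206.99998], dtype=float32), array([391.60004, 226.2    ], dtype=float32)) [386.86614173 216.20472441]
t 65 (array([133.25002 , 104.750015], dtype=float32), array([139.75002 , 111.250015], dtype=float32)) [136.41538462 108.01538462]
handle centre (array([ 0.45578117, -0.26994925,  0.09518872]), np.float64(0.001119925720205563))
plate 174 (array([200.23076, 150.84615], dtype=float32), array([228.3077 , 156.46153], dtype=float32)) [[0.62858711 0.08723797 0.084     ]
 [0.61205723 0.01099439 0.084     ]]
plate centre [[0.62032235 0.04868858 0.084     ]]
```

View pics/crop1.png

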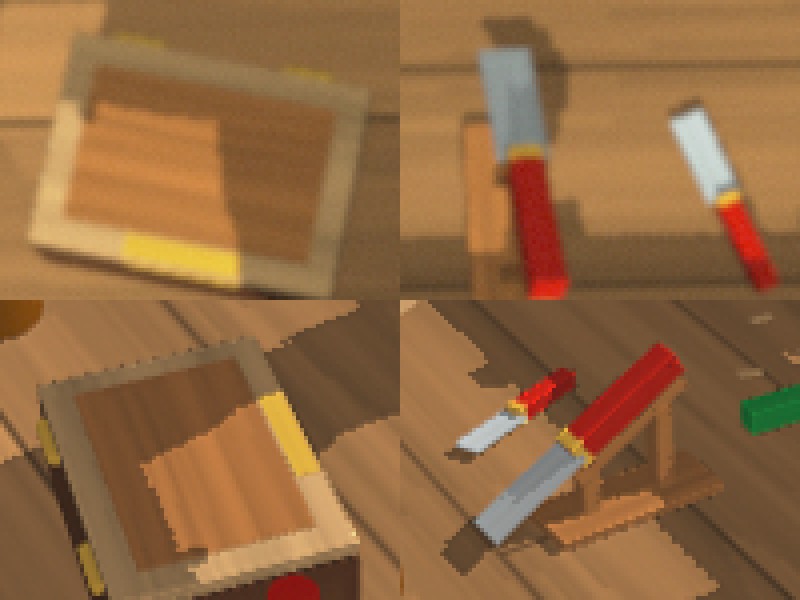

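The crop shows the right one: a big red handle with a steel blade on the sloping rail (top view, tip near px (326,167), ferrule near (332,193)). The small red one lies flat. The case lid corners are readable at crop (80,38), (367,92), (330,295), (32,242).

```bash
python3 - <<'E'
from h import *
S,T=get_image("scene"),get_image("top")
tip=tri(S,(211.75,188.25),T,(326.25,167.5));f=tri(S,(233,165.75),T,(332.25,193))
print("tip",tip,"ferrule",f)
v=tip[0]-np.array([.4558,-.270,.095]);print("yaw",np.degrees(np.arctan2(v[1],v[0])),"pitch",np.degrees(np.arcsin(v[2]/np.linalg.norm(v))),np.linalg.norm(v))
v=tip[0]-f[0];print("yaw2",np.degrees(np.arctan2(v[1],v[0])))
c=np.array([(80,38),(367,92),(330,295),(32,242)])/4+[170,90]
P=onz(T,c,.084);print(P,[np.linalg.norm(P[i]-P[(i+1)%4]) for i in range(4)])
y=P[0]-P[1]+P[3]-P[2];x=P[0]-P[3]+P[1]-P[2]
print("centre",P.mean(0),"caseyaw from y",np.degrees(np.arctan2(-y[0],y[1])),"from x",np.degrees(np.arctan2(x[1],x[0])),"front mid",(P[2]+P[3])/2)
from scipy.spatial.transform import Rotation as R
print(R.from_rotvec(ctrl.get_state()["tool_rot"]).as_matrix().round(3))
E
```

```text
tip (array([ 0.58597462, -0.26752476,  0.01760655]), np.float64(0.0038124892287735982)) ferrule (array([ 0.50716429, -0.27054835,  0.07075737]), np.float64(0.0050519950657956355))
yaw 1.089332468304195 pitch -30.728440937460082 0.15146387288992122
yaw2 2.1970939733718984
[[ 0.77252526  0.11498641  0.084     ]
 [ 0.73188976 -0.08220622  0.084     ]
 [ 0.59112236 -0.0544925   0.084     ]
 [ 0.63039026  0.14770808  0.084     ]] [np.float64(0.20133598713987175), np.float64(0.14346954680084492), np.float64(0.20597825632516828), np.float64(0.14585289086121356)]
centre [0.68148191 0.03149894 0.084     ] caseyaw from y -11.313346512361425 from x -12.0586285135681 front mid [0.61075631 0.04660779 0.084     ]
[[-0.957  0.29  -0.   ]
 [ 0.29   0.957 -0.001]
 [-0.    -0.001 -1.   ]]
```

```bash
python3 -m crank '[[[0,0,0,-0.107,-1],[0,0,0,-0.107,-1],[0,0,0,-0.106,-1],[-26,-27,0,0,-1],[-26,-27,0,0,-1],[-26,-27,0,0,-1],[-26,-27,0,0,-1],[-26,-27,0,0,-1],[-26,-27,0,0,-1],[-26,-27,0,0,-1]]]' 60
python3 -m crank '[[[-26,-27,0,0,-1],[-26,-27,0,0,-1],[-26,-27,0,0,-1],[-26,-27,0,0,-1],[-26,-27,0,0,-1],[0,-40,0,0,-1],[0,-40,0,0,-1],[0,-40,0,0,-1],[0,-40,0,0,-1],[0,-40,0,0,-1]]]'
```

```text
time: 1.13
position: [0.3762, 0.4365, 0.1833]
tool_rot: [-0.041, 3.141, 0.001]
ft_force: [0.5, 0.1, -0.7]
grip_width: 0.998
grip_force: 0.0
time: 1.97
position: [0.5136, 0.1046, 0.1831]
tool_rot: [-0.041, 3.141, 0.001]
ft_force: [0.4, -0.2, 0.5]
grip_width: 1.001
grip_force: 0.0
```

```bash
python3 -m crank '[[[5,-37.4,0,0,-1],[5,-37.4,0,0,-1],[5,-37.4,0,0,-1],[5,-37.4,0,0,-1],[5,-37.4,0,0,-1],[5,-37.4,0,0,-1],[5,-37.4,0,0,-1],[5,-37.4,0,0,-1],[5,-37.4,0,0,-1],[5,-37.4,0,0,-1]]]'
python3 -m crank '[[[0,0,0,0,-1],[0,0,0,0,-1],[0,0,0,0,-1]]]'
python3 - <<'E'
from h import *
S,T=get_image("scene"),get_image("top")
c=lambda d,x,y,w,h:cv2.resize(d["pixels"][y:y+h,x:x+w,::-1],(400,400*h//w),interpolation=cv2.INTER_CUBIC)
cv2.imwrite("pics/c2.png",np.hstack([c(T,270,120,140,140),c(S,170,60,140,140)]))
E
```

```text
time: 2.8
position: [0.4733, -0.2703, 0.1834]
tool_rot: [-0.042, 3.14, 0.0]
ft_force: [0.5, 1.1, -0.3]
grip_width: 1.002
grip_force: 0.0
time: 3.05
position: [0.4738, -0.2681, 0.1829]
tool_rot: [0.041, -3.141, -0.001]
ft_force: [0.3, 0.9, 0.6]
grip_width: 0.996
grip_force: 0.0
```

View pics/c2.png

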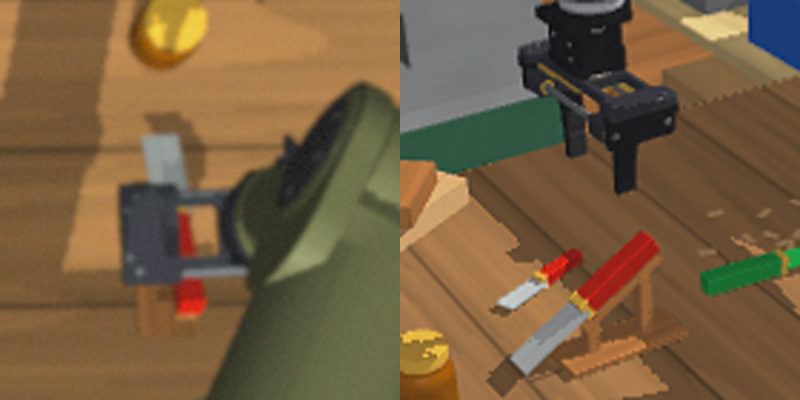

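Gripper straddles the red handle (top crop (190,240)); the handle's at mid-opening, so I descend and grip.

```bash
python3 -m crank '[[[0,0,22,0,-1],[0,0,22,0,-1],[0,0,22,0,-1],[0,0,22,0,-1],[0,0,14,0,-1],[0,0,10,0,-1],[0,0,0,0,-1],[0,0,0,0,-1]]]'
python3 -m crank '[[[0,0,0,0,1],[0,0,0,0,1],[0,0,0,0,1],[0,0,0,0,1],[0,0,0,0,1],[0,0,0,0,1],[0,0,0,0,1],[0,0,0,0,1],[0,0,0,0,1],[0,0,0,0,1]]]' 60
```

```text
time: 3.82
position: [0.4741, -0.2678, 0.0712]
tool_rot: [0.044, -3.141, -0.0]
ft_force: [0.7, 0.5, -0.5]
grip_width: 0.999
grip_force: 0.0
time: 4.65
position: [0.4737, -0.2687, 0.071]
tool_rot: [0.041, -3.141, -0.0]
ft_force: [0.2, 0.8, -0.4]
grip_width: 0.321
grip_force: 0.0
```

```bash
python3 -m crank '[[[0,0,0,0,1],[0,0,0,0,1],[0,0,0,0,1],[0,0,0,0,1],[0,0,0,0,1],[0,0,0,0,1]]]'
python3 -m crank '[[[0,0,-15,0,1],[0,0,-20,0,1],[0,0,-25,0,1],[0,0,-25,0,1],[0,0,-25,0,1],[0,0,-20,0,1],[0,0,-10,0,1],[0,0,0,0,1]]]'
```

```text
time: 5.15
position: [0.4737, -0.2686, 0.071]
tool_rot: [-0.041, 3.141, 0.0]
ft_force: [-0.2, -1.4, -0.0]
grip_width: 0.006
grip_force: 0.0
time: 5.82
position: [0.475, -0.2695, 0.2133]
tool_rot: [-0.041, 3.137, -0.002]
ft_force: [0.2, -0.1, -0.8]
grip_width: 0.009
grip_force: 0.0
```

```bash
python3 - <<'E'
from h import *
S,T=get_image("scene"),get_image("top")
c=lambda d,x,y,w,h:cv2.resize(d["pixels"][y:y+h,x:x+w,::-1],(400,400*h//w),interpolation=cv2.INTER_CUBIC)
cv2.imwrite("pics/c3.png",np.hstack([c(T,270,120,140,140),c(S,170,60,140,140)]))
E
```

```text
(no output)
```

View pics/c3.png

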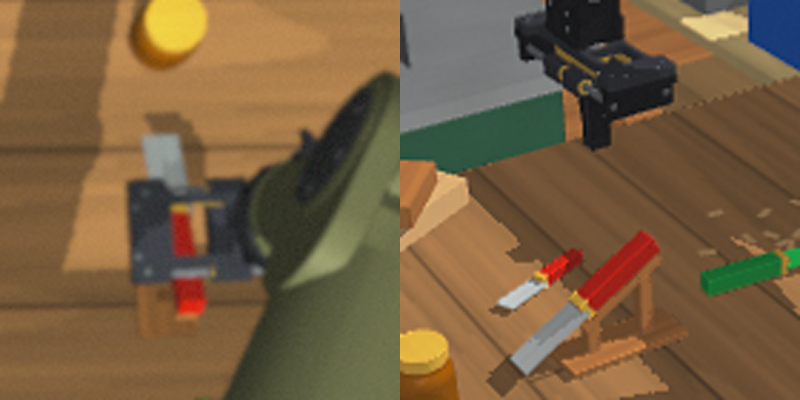

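```bash
python3 - <<'E'
from h import *
S,T=get_image("scene"),get_image("top")
from scipy.spatial.transform import Rotation as R
s=ctrl.get_state();p=s["position"];print(p,s["joint_positions"],R.from_rotvec(s["tool_rot"]).as_matrix().round(3))
def proj(d,P):
    K=np.array([[d["fx"],0,d["cx"]],[0,d["fy"],d["cy"]],[0,0,1]]);W=np.linalg.inv(d["T"])
    return cv2.projectPoints(np.array(P,float).reshape(-1,1,3),cv2.Rodrigues(W[:3,:3])[0],W[:3,3],K,np.array([d["k1"],0,0,0]))[0][:,0]
hc=np.array([.4558,-.27,.095]);tp=hc+.145*np.array([.866,.02,-.5])
for n,d in(("s",S),("t",T)):
    q=proj(d,[p,p+[0,0,.07],hc,tp,(.475,-.2695,.071)]); print(n,q.round(1).tolist())
    o=(170,60) if n=="s" else (270,120); print("   in crop",((q-o)/.35).round().tolist())
E
```

```text
[ 0.47282184 -0.26811141  0.20931269] [-0.15792204  0.085864    0.66853826  1.69707656 -0.05372609  1.38011883
  2.1162672 ] [[-1.    -0.026 -0.003]
 [-0.026  1.     0.001]
 [ 0.003  0.001 -1.   ]]
s [[240.2, 123.2], [239.0, 101.6], [246.4, 154.2], [212.4, 186.4], [241.4, 162.6]]
   in crop [[201.0, 181.0], [197.0, 119.0], [218.0, 269.0], [121.0, 361.0], [204.0, 293.0]]
t [[343.4, 203.5], [351.0, 201.7], [334.1, 212.2], [326.1, 169.4], [331.8, 205.5]]
   in crop [[210.0, 239.0], [231.0, 233.0], [183.0, 264.0], [160.0, 141.0], [177.0, 244.0]]
```

The scraper hasn't moved. In the scene crop the fingertips appear at (597,148), about 33 crop px above where the reported TCP projects. That puts the real tips roughly 35–40 mm higher than reported, so they closed just above the handle. I'll open, go back down and check against the picture.

```bash
python3 -m crank '[[[0,0,0,0,-1],[0,0,0,0,-1],[0,0,0,0,-1],[0,0,0,0,-1],[0,0,0,0,-1],[0,0,0,0,-1],[0,0,0,0,-1],[0,0,0,0,-1],[0,0,0,0,-1],[0,0,0,0,-1]]]'
python3 -m crank '[[[0,0,30,0,-1],[0,0,30,0,-1],[0,0,30,0,-1],[0,0,30,0,-1],[0,0,20,0,-1],[0,0,10,0,-1],[0,0,4,0,-1],[0,0,0,0,-1],[0,0,0,0,-1],[0,0,0,0,-1]]]'
python3 - <<'E'
from h import *
S,T=get_image("scene"),get_image("top")
c=lambda d,x,y,w,h:cv2.resize(d["pixels"][y:y+h,x:x+w,::-1],(400,400*h//w),interpolation=cv2.INTER_CUBIC)
cv2.imwrite("pics/c4.png",np.hstack([c(T,290,160,80,80),c(S,200,90,100,100)]))
E
```

```text
time: 6.85
position: [0.4737, -0.2687, 0.2111]
tool_rot: [-0.041, 3.141, 0.0]
ft_force: [-0.3, -1.0, -0.4]
grip_width: 0.678
grip_force: 0.0
time: 7.68
position: [0.475, -0.2693, 0.0586]
tool_rot: [-0.041, 3.139, -0.001]
ft_force: [0.1, -0.1, 1.1]
grip_width: 1.0
grip_force: 0.0
```

View pics/c4.png

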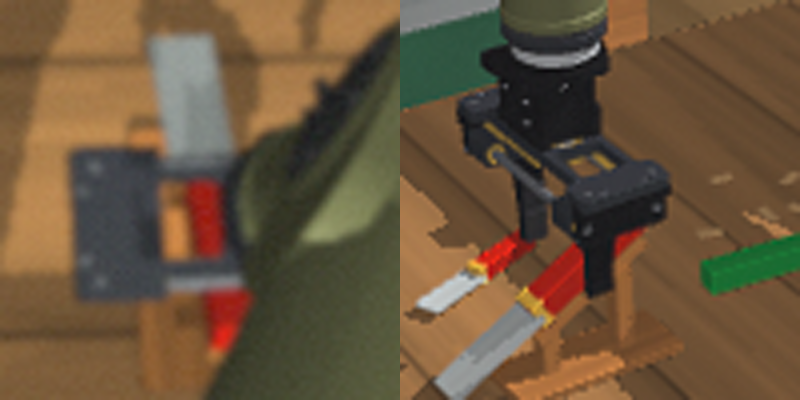

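Scene crop: the finger tips sit at (598,295) and (533,238), straddling the handle but only about level with its upper part (true tip height ≈ 0.09). I go 20 mm lower and grip.

```bash
python3 -m crank '[[[0,0,5,0,-1],[0,0,5,0,-1],[0,0,5,0,-1],[0,0,5,0,-1],[0,0,0,0,-1],[0,0,0,0,1],[0,0,0,0,1],[0,0,0,0,1],[0,0,0,0,1],[0,0,0,0,1]]]' 60
python3 -m crank '[[[0,0,0,0,1],[0,0,0,0,1],[0,0,0,0,1],[0,0,0,0,1],[0,0,0,0,1],[0,0,0,0,1],[0,0,0,0,1],[0,0,0,0,1],[0,0,0,0,1],[0,0,0,0,1]]]' 60
```

```text
time: 8.62
position: [0.4739, -0.2687, 0.0373]
tool_rot: [-0.041, 3.141, -0.0]
ft_force: [-0.3, 0.3, 0.4]
grip_width: 0.708
grip_force: 0.0
time: 9.45
position: [0.4737, -0.2686, 0.0371]
tool_rot: [-0.041, 3.141, 0.0]
ft_force: [0.1, 0.1, 0.4]
grip_width: 0.272
grip_force: 60.0
```

```bash
python3 -m crank '[[[0,0,-8,0,1],[0,0,-16,0,1],[0,0,-22,0,1],[0,0,-22,0,1],[0,0,-22,0,1],[0,0,-22,0,1],[0,0,-16,0,1],[0,0,-8,0,1],[0,0,0,0,1]]]'
python3 -m crank '[[[0,30,0,0,1],[0,40,0,0,1],[0,40,0,0,1],[0,40,0,0,1],[0,40,0,0,1],[0,40,0,0,1],[0,40,0,0,1],[0,40,0,0,1],[0,26,0,0,1],[2,10,0,0,1]]]'
python3 -m crank '[[[0,0,0,0.077,1],[0,0,0,0.077,1],[0,0,0,0.076,1],[0,0,0,0,1],[0,0,0,0,1],[0,0,0,0,1]]]'
python3 - <<'E'
from h import *
S,T=get_image("scene"),get_image("top")
c=lambda d,x,y,w,h:cv2.resize(d["pixels"][y:y+h,x:x+w,::-1],(400,400*h//w),interpolation=cv2.INTER_CUBIC)
cv2.imwrite("pics/c5.png",np.hstack([c(T,160,110,100,125),c(S,210,170,120,150)]))
E
```

```text
time: 10.2
position: [0.4748, -0.2694, 0.1752]
tool_rot: [-0.041, 3.138, -0.002]
ft_force: [0.3, -0.5, -1.3]
grip_width: 0.271
grip_force: 60.0
time: 11.03
position: [0.4611, 0.0822, 0.1716]
tool_rot: [0.052, -3.139, -0.001]
ft_force: [0.0, 0.7, -2.0]
grip_width: 0.272
grip_force: 60.0
time: 11.53
position: [0.4624, 0.0765, 0.1725]
tool_rot: [-0.318, -3.125, 0.001]
ft_force: [0.2, 0.7, -0.5]
grip_width: 0.27
grip_force: 60.0
```

View pics/c5.png

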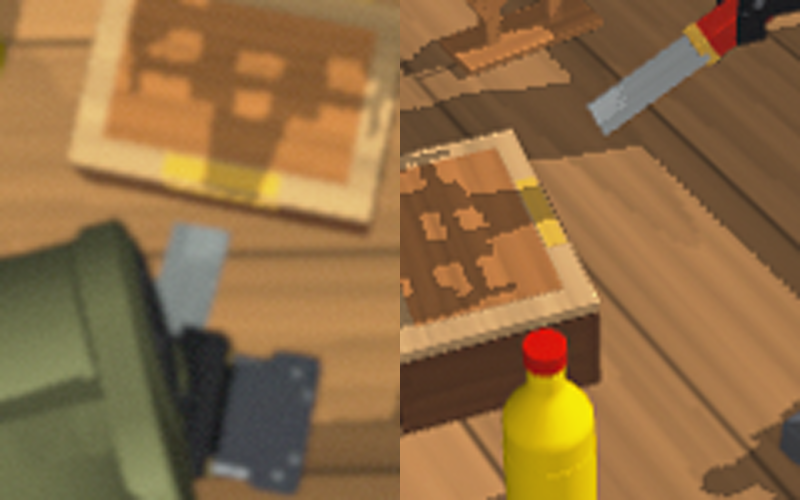

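The scraper is held with the blade pointing at the case: tip at top crop (200,229) and scene crop (596,120). The brass plate's front edge is at top crop (219,190), so the blade is a little above the lid and short of it.

```bash
cat >> h.py <<'E'
yaw=np.radians(-11.7);X=np.array([np.cos(yaw),np.sin(yaw),0]);Y=np.array([-X[1],X[0],0]);F=np.array([.6081,.0467,.0675]) # notch
def blob_tip(d,box,front):  # mean of extreme grey pixels
    pass
E
python3 - <<'E'
from h import *
S,T=get_image("scene"),get_image("top")
t,e=tri(S,(268.8,206),T,(210,167.25));print("tip",t,e)
# blade centreline in top at two places
a=onz(T,[(210,167.25)],t[2])[0];b=onz(T,[np.array([182,318])/4+[160,110]],t[2]+.013)[0]
print("yaw approx",np.degrees(np.arctan2(a[1]-b[1],a[0]-b[0])))
P=onz(T,np.array([(163,178),(278,203),(219,190),(75,160),(368,228)])/4+[160,110],.084);print("front edge",P.round(4).tolist())
o,r=ray(S,[(300.9,183.5)])  # ferrule: intersect with vertical plane through tip along X
n=Y;k=o+r[0]*(n@(t-o))/(n@r[0]);v=t-k;print("ferr",k,"pitch",np.degrees(np.arctan2(-v[2],v@X)),"len",np.linalg.norm(v))
d=F-t;print("tip->notch along X,Y,z",d@X,d@Y,d[2])
E
```

```text
tip [0.57308714 0.05433304 0.15551952] 0.0012303003194744147
yaw approx -10.22266817457213
front edge [[0.6185, 0.0859, 0.084], [0.6002, 0.0079, 0.084], [0.6097, 0.0479, 0.084], [0.6317, 0.1457, 0.084], [0.5822, -0.053, 0.084]]
ferr [0.49105666 0.07132074 0.2023022 ] pitch 29.18157307081726 len 0.09594894673164593
tip->notch along X,Y,z 0.03583327867093629 -0.00037428456227710726 -0.08801951862806928
```

```bash
python3 -m crank '[[[-6,0,22,0,1],[-8,0,22,0,1],[-8,0,22,0,1],[0,0,14,0,1],[0,0,8,0,1],[0,0,0,0,1],[0,0,0,0,1],[0,0,0,0,1]]]'
python3 - <<'E'
from h import *
S,T=get_image("scene"),get_image("top")
c=lambda d,x,y,w,h:cv2.resize(d["pixels"][y:y+h,x:x+w,::-1],(400,400*h//w),interpolation=cv2.INTER_CUBIC)
cv2.imwrite("pics/c6.png",np.hstack([c(T,180,130,60,75),c(S,230,190,80,100)]))
E
```

```text
time: 12.4
position: [0.485, 0.073, 0.0862]
tool_rot: [0.319, 3.124, 0.001]
ft_force: [0.6, -0.1, -0.5]
grip_width: 0.271
grip_force: 60.0
```

View pics/c6.png

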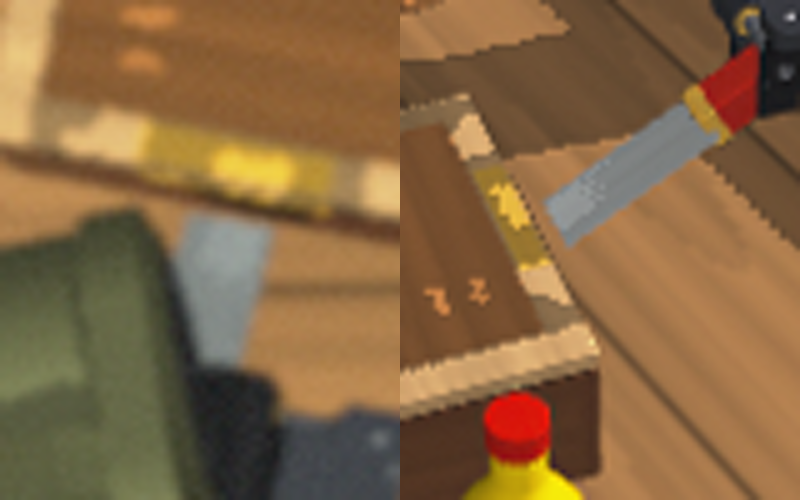

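```bash
python3 - <<'E'
from h import *
S,T=get_image("scene"),get_image("top")
t,e=tri(S,(261.4,235.2),T,(214.2,162.85));print("tip",t,e)
q=(np.array([(515,168),(550,263),(532.5,215.5),(600,350)])-[400,0])*.2+[230,190]
P=onz(S,q,.084);print("plate front from scene",P.round(4).tolist())
P2=onz(T,np.array([(140,168),(330,212),(235,190)])*.15+[180,130],.084);print("from top",P2.round(4).tolist())
d=F-t;print(d@X,d@Y,d[2])
p,e=tri(S,q[2],T,np.array([235,190])*.15+[180,130]);print("plate mid tri",p,e)
d=p-t;print(d@X,d@Y,d[2])
E
```

```text
tip [0.5966137  0.05122929 0.06851902] 0.0020860899711323774
plate front from scene [[0.5996, 0.0168, 0.084], [0.6215, 0.0887, 0.084], [0.6109, 0.0536, 0.084], [0.6327, 0.1535, 0.084]]
from top [[0.6166, 0.0852, 0.084], [0.5973, 0.0079, 0.084], [0.6069, 0.0465, 0.084]]
0.012166129547637529 -0.002105911996399749 -0.0010190203423223188
plate mid tri [0.60769309 0.04717855 0.07780599] 0.0007034513718645448
0.011670630925918015 -0.0017198257421495889 0.009286969932768785
```

```bash
python3 -m crank '[[[-3,0,2.5,0,1],[-3,0,0,0,1],[-3,0,0,0,1],[0,0,0,0,1],[0,0,0,0,1]]]'
python3 -m crank '[[[-2,0,0,0,1],[-2,0,0,0,1],[0,0,0,0,1],[0,0,0,0,1]]]'
python3 -m crank '[[[-2,0,0,0,1],[-1,0,0,0,1],[0,0,0,0,1],[0,0,0,0,1]]]'
```

```text
time: 13.02
position: [0.4932, 0.0708, 0.0825]
tool_rot: [-0.32, -3.125, 0.0]
ft_force: [-0.3, -0.7, -1.4]
grip_width: 0.268
grip_force: 60.0
time: 13.35
position: [0.497, 0.07, 0.0826]
tool_rot: [0.32, 3.125, 0.0]
ft_force: [0.3, -0.3, -0.7]
grip_width: 0.266
grip_force: 60.0
time: 13.68
position: [0.4999, 0.0694, 0.0826]
tool_rot: [0.32, 3.125, 0.0]
ft_force: [0.3, 0.2, -0.6]
grip_width: 0.269
grip_force: 60.0
```

```bash
python3 -m crank '[[[-2,0,0,0,1],[0,0,0,0,1],[0,0,0,0,1]]]'
python3 -m crank '[[[-1,0,-1,0,1],[0,0,-1,0,1],[0,0,0,0,1],[0,0,0,0,1]]]'
python3 -m crank '[[[-1,0,-1,0,1],[0,0,-1,0,1],[0,0,0,0,1],[0,0,0,0,1]]]'
```

```text
time: 13.93
position: [0.5019, 0.069, 0.0826]
tool_rot: [0.32, 3.125, 0.0]
ft_force: [-0.2, -0.6, -1.4]
grip_width: 0.271
grip_force: 60.0
time: 14.27
position: [0.5027, 0.0689, 0.0845]
tool_rot: [-0.32, -3.125, -0.0]
ft_force: [-1.0, 0.8, -2.2]
grip_width: 0.271
grip_force: 60.0
time: 14.6
position: [0.5031, 0.0687, 0.0862]
tool_rot: [-0.319, -3.124, 0.0]
ft_force: [-1.7, 0.0, -2.4]
grip_width: 0.268
grip_force: 60.0
```

```bash
python3 -m crank '[[[-1,0,-2,0,1],[-1,0,-2,0,1],[-1,0,-2,0,1],[-1,0,-2,0,1],[0,0,0,0,1]]]'
python3 -m crank '[[[-2,0,-2,0,1],[-2,0,-2,0,1],[-2,0,-2,0,1],[-2,0,-2,0,1],[0,0,0,0,1],[0,0,0,0,1]]]'
python3 - <<'E'
from h import *
S,T=get_image("scene"),get_image("top")
c=lambda d,x,y,w,h:cv2.resize(d["pixels"][y:y+h,x:x+w,::-1],(400,400*h//w),interpolation=cv2.INTER_CUBIC)
cv2.imwrite("pics/c7.png",np.hstack([c(T,160,90,100,125),c(S,180,170,120,150)]))
E
```

```text
time: 15.02
position: [0.5078, 0.0678, 0.0949]
tool_rot: [0.32, 3.125, 0.0]
ft_force: [-3.3, 1.0, -3.6]
grip_width: 0.271
grip_force: 60.0
time: 15.52
position: [0.5166, 0.0661, 0.1031]
tool_rot: [0.32, 3.123, 0.0]
ft_force: [-2.2, -0.6, -2.5]
grip_width: 0.27
grip_force: 60.0
```

View pics/c7.png

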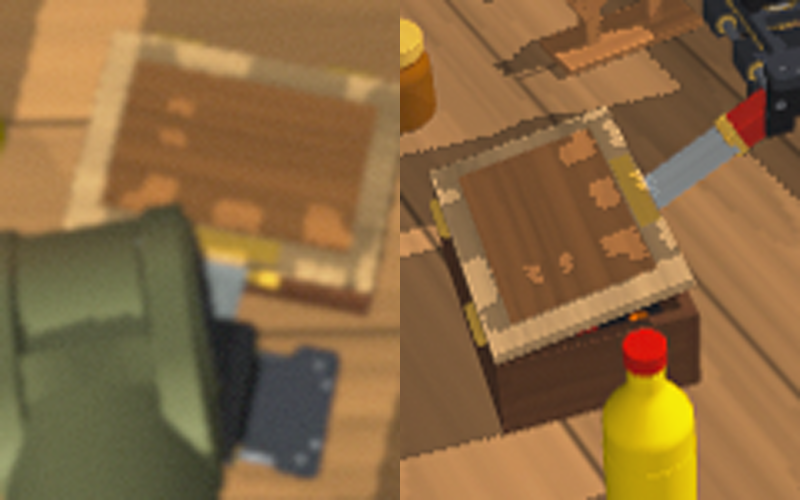

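The lid's rising (a gap shows at scene crop (690,300)), and the blade is well under its front edge at (648,190). Continuing along the arc.

```bash
python3 -m crank '[[[-1.6,0,-8.4,0,1],[-2.1,0,-8.3,0,1],[-2.6,0,-8.2,0,1],[-3.1,0,-8,0,1],[-3.5,0,-7.9,0,1],[-3.9,0,-7.7,0,1],[-4.4,0,-7.4,0,1],[0,0,0,0,1]]]'
python3 -m crank '[[[-4.8,0,-7.1,0,1],[-5.2,0,-6.9,0,1],[-5.6,0,-6.5,0,1],[-6,0,-6.2,0,1],[-6.3,0,-5.9,0,1],[-6.7,0,-5.4,0,1],[-7,0,-5,0,1],[0,0,0,0,1],[0,0,0,0,1]]]'
python3 - <<'E'
from h import *
S,T=get_image("scene"),get_image("top")
c=lambda d,x,y,w,h:cv2.resize(d["pixels"][y:y+h,x:x+w,::-1],(400,400*h//w),interpolation=cv2.INTER_CUBIC)
cv2.imwrite("pics/c8.png",np.hstack([c(T,160,70,120,150),c(S,160,130,160,200)]))
E
```

```text
time: 16.28
position: [0.5383, 0.0617, 0.1605]
tool_rot: [0.32, 3.122, 0.001]
ft_force: [-1.1, -0.6, -1.5]
grip_width: 0.274
grip_force: 60.0
time: 17.03
position: [0.5785, 0.0533, 0.2023]
tool_rot: [0.32, 3.123, 0.0]
ft_force: [0.6, 0.0, -1.4]
grip_width: 0.269
grip_force: 60.0
```

View pics/c8.png

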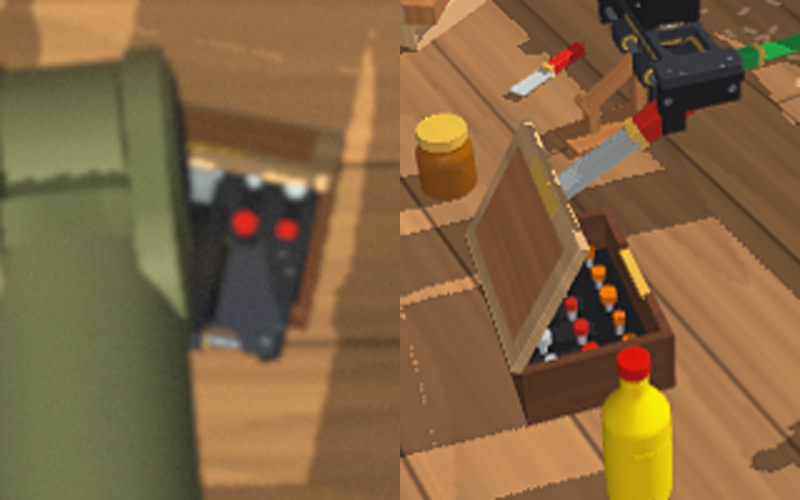

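Lid stands well open (free edge at scene crop (530,125)–(586,240), bits visible inside). Checking its angle while I back the blade out.

```bash
python3 -m crank '[[[6,0,0,0,1],[14,0,0,0,1],[20,0,0,0,1],[20,0,0,0,1],[10,0,0,0,1],[0,0,0,0,1],[0,0,0,0,1]]]'
python3 - <<'E'
from h import *
S=get_image("scene")
H=F+.15*X+.105*Y;H[2]=.072
o,r=ray(S,[(160+186*.4,130+240*.4)]);p=o+r[0]*(Y@(H-o))/(Y@r[0]);v=p-H
print("lid deg",np.degrees(np.arctan2(v[2],-v@X)),"radius",np.linalg.norm(v))
E
python3 -m crank '[[[2,-16,0,0,1],[3,-24,0,0,1],[3,-24,0,0,1],[3,-24,0,0,1],[3,-24,0,0,1],[3,-24,0,0,1],[3,-24,0,0,1],[3,-16,0,0,1],[0,-8,0,0,1],[0,0,0,0,1]]]'
python3 -m crank '[[[0,0,20,0,1],[0,0,30,0,1],[0,0,30,0,1],[0,0,30,0,1],[0,0,30,0,1],[0,0,20,0,1],[0,0,10,0,1],[0,0,4,0,1],[0,0,0,0,1],[0,0,0,0,1]]]'
```

```text
time: 17.72
position: [0.5087, 0.0679, 0.202]
tool_rot: [0.318, 3.124, 0.001]
ft_force: [1.0, -0.9, -1.6]
grip_width: 0.272
grip_force: 60.0
lid deg 63.74230258119441 radius 0.15406967929297805
time: 18.6
position: [0.4484, -0.1108, 0.2016]
tool_rot: [0.327, 3.124, -0.001]
ft_force: [-0.6, 0.9, -1.4]
grip_width: 0.272
grip_force: 60.0
time: 19.43
position: [0.45, -0.1078, 0.0285]
tool_rot: [0.319, 3.124, 0.0]
ft_force: [-0.3, 0.1, -0.4]
grip_width: 0.273
grip_force: 60.0
```

```bash
python3 -m crank '[[[0,0,3,0,1],[0,0,3,0,1],[0,0,3,0,1],[0,0,3,0,1],[0,0,3,0,1],[0,0,3,0,1],[0,0,0,0,1]]]' 4
python3 -m crank '[[[0,0,3,0,1],[0,0,3,0,1],[0,0,3,0,1],[0,0,3,0,1],[0,0,3,0,1],[0,0,0,0,1],[0,0,0,0,1]]]' 4
python3 - <<'E'
from h import *
S,T=get_image("scene"),get_image("top")
c=lambda d,x,y,w,h:cv2.resize(d["pixels"][y:y+h,x:x+w,::-1],(400,400*h//w),interpolation=cv2.INTER_CUBIC)
cv2.imwrite("pics/c9.png",np.hstack([c(T,200,80,140,175),c(S,200,90,160,200)]))
E
```

```text
time: 20.02
position: [0.4483, -0.1078, 0.0089]
tool_rot: [-0.319, -3.125, 0.0]
ft_force: [0.2, 0.4, -0.7]
grip_width: 0.278
grip_force: 4.0
time: 20.6
position: [0.4485, -0.1078, -0.0058]
tool_rot: [-0.32, -3.125, 0.0]
ft_force: [0.0, 0.4, -0.8]
grip_width: 0.276
grip_force: 4.0
```

View pics/c9.png

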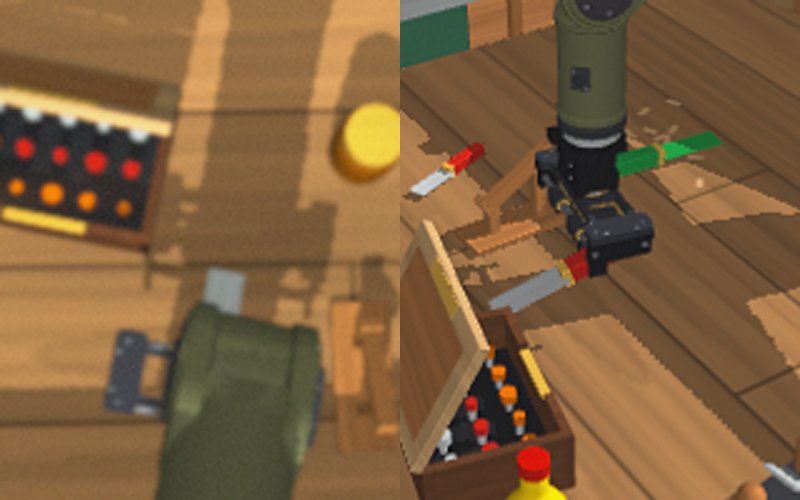

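The tip is on the bench (scene crop (490,305)) and the handle is pivoting down in the soft grip; the lid stays open. Lowering the rest, then releasing.

```bash
python3 -m crank '[[[0,0,3,0,1],[0,0,3,0,1],[0,0,3,0,1],[0,0,3,0,1],[0,0,0,0,1],[0,0,0,0,1]]]' 4
python3 -m crank '[[[0,0,2,0,1],[0,0,2,0,1],[0,0,0,0,1],[0,0,0,0,1]]]' 4
python3 -m crank '[[[0,0,2,0,1],[0,0,0,0,1],[0,0,0,0,1]]]' 4
```

```text
time: 21.2
position: [0.4484, -0.1078, -0.0179]
tool_rot: [-0.319, -3.125, 0.0]
ft_force: [0.5, 0.5, -1.1]
grip_width: 0.273
grip_force: 4.0
time: 21.53
position: [0.4486, -0.1078, -0.0217]
tool_rot: [-0.32, -3.125, -0.0]
ft_force: [0.4, 0.4, -1.0]
grip_width: 0.274
grip_force: 4.0
time: 21.78
position: [0.4487, -0.1078, -0.0236]
tool_rot: [0.319, 3.125, 0.0]
ft_force: [0.2, -0.1, -0.8]
grip_width: 0.276
grip_force: 4.0
```

```bash
python3 -m crank '[[[0,0,1.5,0,1],[0,0,1.5,0,1],[0,0,0,0,1],[0,0,0,0,1]]]' 4
python3 -m crank '[[[0,0,0,0,-1],[0,0,0,0,-1],[0,0,0,0,-1],[0,0,0,0,-1],[0,0,0,0,-1],[0,0,0,0,-1],[0,0,0,0,-1],[0,0,0,0,-1],[0,0,0,0,-1],[0,0,0,0,-1]]]'
python3 -m crank '[[[0,0,0,0,-1],[0,0,-5,0,-1],[0,0,-15,0,-1],[0,0,-30,0,-1],[0,0,-35,0,-1],[0,0,-35,0,-1],[0,0,-30,0,-1],[0,0,-20,0,-1],[0,0,0,0,-1],[0,0,0,0,-1]]]'
python3 - <<'E'
from h import *
S,T=get_image("scene"),get_image("top")
c=lambda d,x,y,w,h:cv2.resize(d["pixels"][y:y+h,x:x+w,::-1],(400,400*h//w),interpolation=cv2.INTER_CUBIC)
cv2.imwrite("pics/c10.png",np.hstack([c(T,100,60,300,225),c(S,150,90,240,180)]))
E
```

```text
time: 22.12
position: [0.4486, -0.1078, -0.0267]
tool_rot: [-0.319, -3.125, 0.0]
ft_force: [0.0, 0.1, -1.2]
grip_width: 0.275
grip_force: 4.0
time: 22.95
position: [0.4487, -0.1078, -0.0265]
tool_rot: [0.32, 3.125, 0.0]
ft_force: [-0.4, 1.0, -0.0]
grip_width: 0.942
grip_force: 0.0
time: 23.78
position: [0.4497, -0.1079, 0.1448]
tool_rot: [0.319, 3.122, 0.001]
ft_force: [-0.1, 0.3, 0.5]
grip_width: 1.004
grip_force: 0.0
```

View pics/c10.png

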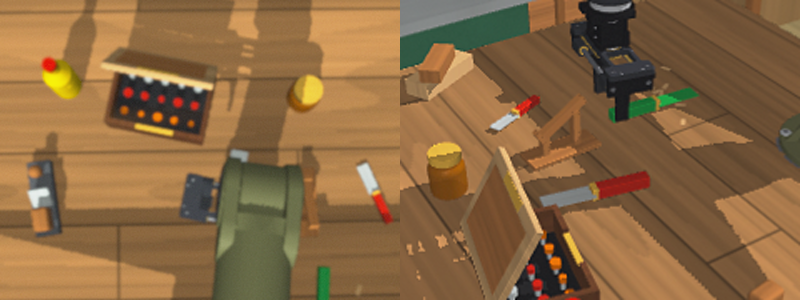

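The scraper lies flat on the bench, tip to handle at scene crop (545,200)–(650,180). The gripper is clear above it, the lid's open, and the plane, glue and jar haven't moved. Handing in.

```bash
python3 -c "
from bench import job
print(job.close_job())"
```

```text
the job is handed in; nothing more can be done
None
```

I levered the lid open with the scraper to roughly 60° by camera estimate, and it stayed open. I then laid the scraper flat on the bench, let go and handed the job in at about 24 s; no verdict came back. The first grasp closed above the handle because the fingertips were about 33 mm higher than reported; the second held.

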